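# Pocket check with the temperature probe on a slide-mounted meter

## Robot

A 7-joint arm with a two-finger parallel gripper is mounted at the origin on the work surface. World frame = base frame: x ahead of the robot, y to its left, z up, the work surface at z = 0. Lengths are in m, angles in rad, forces in N, time in s.
With the tool pointing down it reaches from about 0.35 to 0.9 m from the base axis. Payload 8.1 kg.
Tool frame: the origin (TCP) lies between the finger pads; the fingertips stand 22 mm ahead of it and the grasp point (between the pads) lies 3 mm ahead of it (arm.tip_reach is the distance from the TCP to the fingertips, in m); z points along the fingers, y is the line along which they close (so a half turn about z gives the same grasp; the last joint's range is limited). The gripper opens to 92 mm and grips with 3 to 60 N. Pads are 19 mm wide; open, the fingers measure 130 mm over their backs; the gripper's body (75 mm by 190 mm) begins 47 mm behind the grasp point.
Start: joints at [-1.39, 0.434, 0.025, 1.573, -0.012, 1.134, -0.075], TCP at [0.175, 0.6, 0.249] pointing down, gripper open.
Joint ranges: [-2.62, 2.62], [-0.44, 2.09], [-1.27, 1.32], [0.08, 2.57], [-1.32, 4.46], [0.12, 2], [-2.74, 2.74]. Speed limits (rad/s): [2.22, 2.22, 3.01, 3.01, 3.14, 3.14, 3.14].

## Interface

Orientations are given as a rotation vector (axis times angle).
In Python, from cell import telemetry, vision, job, arm gives the robot as it stands. The module is installed in compiled form; this text tells all that it offers.
- The arm moves only by the shell command python3 -m creep 'ROWS' [FORCE]. ROWS is text: rows parted by semicolons, each of 7 numbers parted by spaces: the finger opening in cm, from 0 to 9.18, then the shift along the tool's x, y, z in cm, then the turn, a rotation vector about the tool's x, y, z in degrees. A call has 1 to 5 rows; each row is the pose to reach, as a shift and turn from the pose commanded when the call began, along the tool's axes at that moment; what a row does not reach only later rows make up. A row lasts 1/8 s, in which the tool goes at most 62.5 mm and 10.7 degrees, less where a joint would pass 70% of its speed; a pose out of reach is approached as far as the arm can. A call with a gripper value outside its range is refused whole. The fingers move at their own pace and stop on an object; FORCE is the grip in N (left out, the last holds). Time passes only in rows, so rows that repeat a pose let the fingers close. It gives the time, the measured TCP pose, the force, the opening and the grip force at its end, in the units of the state.
- telemetry.observe(): the state, without advancing time (a new reading comes with each control period).
- vision.get_image(name): name is "scene" or "top" or "wrist"; returns the picture (480x640x3 uint8, red, green, blue); there is no depth.
- vision.camera_info(name): a dict with "fov_y" (degrees; the focal length in pixels is half the picture's height over the tangent of half this angle, whatever the lens; pixels are square), "cx", "cy" (the principal point, pixels), "dist_coeffs" ([k1, k2, p1, p2, k3] as OpenCV has them; the pictures are not rectified), "extrinsics" (4x4, takes a point from camera to world coordinates). Camera axes: x right, y down, z forward; pixel columns grow to the right and rows downward; lengths in m; the calibration is good to about 2 mm. A picture is of the moment at which its call begins: read the wrist's pose just before it. camera_info takes no time and is no camera call; for the wrist camera it gives the pose at the moment of the call.
- job.sign_off(): hands the job in; it is judged then, once.
The state is a dict: "clock": time; "joints": joint angles; "dq": joint speeds; "joint_efforts": joint torques, N m; "position": TCP position; "ee_rot": TCP orientation; "force": force on the tool from outside, world axes, zero at the start; "ft_torque": the same for the moment, N m; "width": opening from 0.0 (shut) to 1.0 (fully open); "gripper_force": force on a finger pad.
Only numpy, scipy, OpenCV 4.12 (cv2) and the standard library are available. Lean on these libraries where they do the work, as an engineer would, in place of code of your own. Each camera call takes 0.05 s, during which the arm holds its last target. There are 200 camera calls.

## Task

Draw the meter carriage along its rail, out from under the clear hood, until it is fully home against its end stop, then pick up the chrome probe by its black handle, push it straight into the meter's brass pocket until its collar stops on the mouth, and draw it right out again. Finish still holding the probe in the gripper, level and still, its tip over the middle of the reader's glass window and about 60 mm above the glass, touching nothing else. Leave the carriage at its stop and do not knock or shift the coupling, adaptor, jar, spare meter or brass plug.

Things in the scene. Friction and masses are not known exactly. Their poses are not given: they have to be found in the camera images.
- carriage (a joint): How far the aluminium carriage with the white meter has slid along its rail, m: 0 = deepest under the hood, 0.19 = home against the red end stop. It slides along the +y axis of point pocket_mouth and stays where it is left (friction about 4 N).
- fixture: Fixed bed of the rail; axes as pocket_mouth, origin on the bench below the rail. Home, the pocket's axis is at y = +60 mm. A clear hood with yellow edges, roof top 191 mm above the bench, covers y = -200 to -45 mm and x = -90 to +100 mm, with a clear front screen down to 78 mm above the bench that shuts off the pocket. The post stays 90 mm or more from it.
- post_grip (a point): Grip point on the axis of the upright red draw post that stands on an arm at the carriage's +y side: post 18 mm diameter, free from 39 to 89 mm above the bench, this point 70 mm above the bench. It moves with the carriage; axes as pocket_mouth. Grip it from above.
- pocket_mouth (a point): Centre of the open mouth of the brass pocket tube on the meter, 85 mm above the bench, moving with the carriage. x points level into the bore (away from the robot), y along the rail to the end stop, z up. Bore 11 mm, flared to 18 mm at the mouth, rim 27 mm outside, 52 mm deep. Tube stands 54 mm out of the meter's face; meter 80 mm wide, its top 136 mm above the bench.
- probe: Chrome probe, 120 g. Origin at the centre of its black handle, on the rod axis; x points to the tip, z up as it lies. Handle 80 long (x), 16 wide (y), 24 mm high (z); steel collar 28 mm diameter, x = 40 to 46 mm; rod 8 mm diameter, x = 46 to 96 mm, tapered end. At the start it lies level in its rest, origin 55 mm above the bench. Grip it at the origin from above, across y.
- probe_tip (a point): End of the probe's rod, on its axis, 96 mm from the handle's centre.
- probe_collar (a point): Centre of the front face of the probe's collar, the face that meets the pocket's mouth.
- rest: Grey rest carrying the probe, fixed to the bench on the right or the left. Plate 150 x 44 mm, 10 mm high, with two open-topped saddles up to 55 and 58 mm high at the ends; between x = -20 and +70 mm nothing stands beside the probe. Origin on the bench straight below the probe's origin; x towards the tip. Lift the probe straight up to free it.
- reader: Optical tip reader, a low blue round housing 80 mm diameter, 40 mm high, fixed to the bench, with a small block on its -x side. Origin under its centre. It stands on the side where the rest is not.
- window (a point): Centre of the reader's round glass window, which looks straight up; 40 mm above the bench.
- coupling: Black plastic pipe coupling, 42 mm diameter, 40 mm high, standing loose; origin under its centre. Leave alone.
- adaptor: Stainless threaded adaptor, 32 mm diameter, 36 mm high, standing loose; origin under its centre. Leave alone.
- sealant: Jar 52 mm diameter, 75 mm high; origin under its centre. Leave alone.
- spare_meter: Spare meter, 75 x 80 mm, 95 mm high, standing loose; origin under its centre. Leave alone.
- plug: Brass plug, 34 mm diameter, 28 mm high, standing loose; origin under its centre. Leave alone.
Things that resemble listed ones, but are neither listed nor needed, are in the scene too. Leave any blue or orange look-alike of the probe alone.

How it is judged:
By the outcome, as a careful person would: the job done as asked, in the order asked, and still so for the second after the job is handed in, while the arm keeps its last pose, push and grip.
It also fails if it takes over 72 s, if anything falls off the work surface, if the arm or the gripper's body presses on something with over 40 N, if the wrist force passes 120 N, or if a joint passes its speed limit or range.

## Working session

There is one attempt and no reset: what is moved stays moved. The work goes in short steps, Python scripts to look and compute and a shell command to move; the robot and the scene stay as the last step left them, time stands still between calls to the robot, and variables do not carry over. Pictures are saved under pics/ and viewed, at most 10 in all, crops included, and the job is handed in when it is done.

```bash
mkdir -p pics; cat > h.py <<'E'
import numpy as np, cv2
from cell import telemetry, vision, job, arm
from scipy.spatial.transform import Rotation as R
def K(i):
    f=240/np.tan(np.radians(i['fov_y'])/2); return np.array([[f,0,i['cx']],[0,f,i['cy']],[0,0,1.]])
def ray(i,px):
    p=cv2.undistortPoints(np.array(px,float).reshape(-1,1,2),K(i),np.array(i['dist_coeffs'],float)).reshape(-1,2)
    E=np.array(i['extrinsics']); d=np.c_[p,np.ones(len(p))]@E[:3,:3].T
    return E[:3,3],d/np.linalg.norm(d,axis=1)[:,None]
def plane(i,px,z):
    o,d=ray(i,px); return o+d*((z-o[2])/d[:,2])[:,None]
def tri(i1,p1,i2,p2):
    o,d=ray(i1,p1);q,e=ray(i2,p2);d=d[0];e=e[0]
    s=np.linalg.lstsq(np.c_[d,-e],q-o,rcond=None)[0]
    a=o+s[0]*d;b=q+s[1]*e; return (a+b)/2,np.linalg.norm(a-b)
def proj(i,P):
    E=np.linalg.inv(np.array(i['extrinsics']))
    return cv2.projectPoints(np.array(P,float).reshape(-1,1,3),cv2.Rodrigues(E[:3,:3])[0],E[:3,3],K(i),np.array(i['dist_coeffs'],float))[0].reshape(-1,2)
def save(n,im): cv2.imwrite('pics/'+n,cv2.cvtColor(im,cv2.COLOR_RGB2BGR))
E
python3 - <<'E'
from h import *
np.set_printoptions(precision=4,suppress=True)
for n in('scene','top'):
    i=vision.camera_info(n); print(n,i); save(n+'0.png',vision.get_image(n))
print(telemetry.observe())
E
```

```text
scene {'fov_y': 54.985327552970126, 'cx': 316.16010913970536, 'cy': 240.9345949709636, 'dist_coeffs': array([-0.1167,  0.    ,  0.    ,  0.    ,  0.    ]), 'extrinsics': array([[ 0.0692,  0.8464, -0.528 ,  1.1778],
       [ 0.9975, -0.0663,  0.0243, -0.0304],
       [-0.0144, -0.5283, -0.8489,  1.1684],
       [ 0.    ,  0.    ,  0.    ,  1.    ]])}
top {'fov_y': 51.096923711464186, 'cx': 320.10846023365707, 'cy': 238.5490424139336, 'dist_coeffs': array([-0.0653,  0.    ,  0.    ,  0.    ,  0.    ]), 'extrinsics': array([[ 0.0051, -0.9929,  0.119 ,  0.3495],
       [-0.9998, -0.0075, -0.0197, -0.0033],
       [ 0.0205, -0.1189, -0.9927,  1.1503],
       [ 0.    ,  0.    ,  0.    ,  1.    ]])}
{'clock': 0.1, 'joints': array([-1.3896,  0.4351,  0.025 ,  1.574 , -0.0116,  1.134 , -0.0751]), 'dq': array([ 0.0012, -0.0019,  0.0009, -0.0016, -0.001 , -0.0008,  0.0006]), 'joint_efforts': array([  0.0027, -66.9133,   0.9882, -31.5145,  -0.0604,   0.0374,
         0.    ]), 'position': array([0.1749, 0.5996, 0.248 ]), 'ee_rot': array([-0.4443, -3.11  ,  0.0022]), 'force': array([-0.4801, -0.1392, -0.3846]), 'ft_torque': array([0.0479, 0.0144, 0.0047]), 'gripper_force': 0.0, 'width': 1.0028724041340875}
```

View pics/scene0.png

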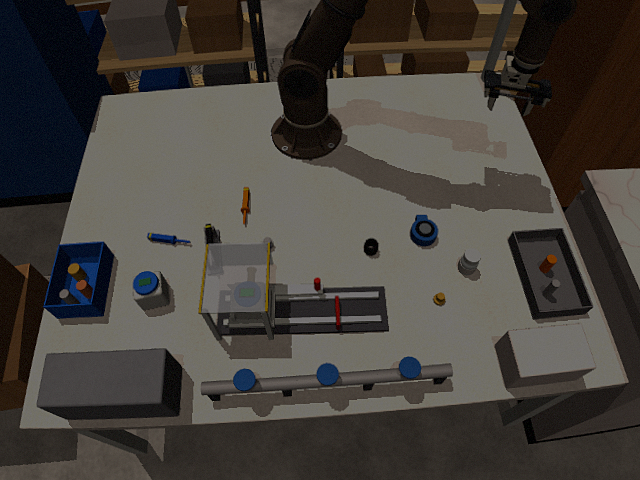

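View pics/top0.png

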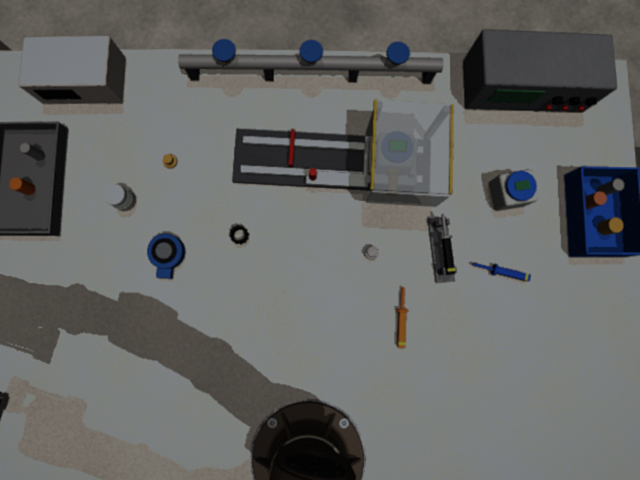

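The scene picture shows the hood at (240,285), the red post at (317,283), the stop bar at (338,312), the reader at (424,230), and the coupling at (371,246). In the top picture:
- The post is at (313,173) and the stop bar at (292,148).
- The reader is at (165,250).
- The black/chrome probe in its grey rest is at (443,245). The loose look-alikes are blue (500,271) and orange (403,317).

The probe is the black-handled one in the rest, because only it has a black handle and lies in a rest. I'll confirm that in a crop.

```bash
python3 - <<'E'
from h import *
np.set_printoptions(precision=4,suppress=True)
I={n:vision.camera_info(n) for n in('scene','top')}
P={n:cv2.cvtColor(cv2.imread(f'pics/{n}0.png'),cv2.COLOR_BGR2RGB) for n in I}
for n in I:
    h=cv2.cvtColor(P[n],cv2.COLOR_RGB2HSV)
    m=(((h[...,0]<6)|(h[...,0]>174))&(h[...,1]>170)&(h[...,2]>80)).astype(np.uint8)
    k,l,s,c=cv2.connectedComponentsWithStats(m)
    print(n,'red',[(s[j].tolist(),c[j].round(1).tolist()) for j in range(1,k) if s[j,4]>25])
    m=((h[...,0]>98)&(h[...,0]<122)&(h[...,1]>140)&(h[...,2]>60)).astype(np.uint8)
    k,l,s,c=cv2.connectedComponentsWithStats(m)
    print(n,'blue',[(s[j].tolist(),c[j].round(1).tolist()) for j in range(1,k) if 100<s[j,4]<3000])
t=P['top'];s=P['scene']
a=cv2.resize(t[200:295,405:545],(400,271),interpolation=2);b=cv2.resize(t[120:215,225:365],(400,271),interpolation=2)
c=cv2.resize(s[215:310,140:280],(400,271),interpolation=2);d=cv2.resize(s[260:355,265:405],(400,271),interpolation=2)
save('crop1.png',np.vstack([np.hstack([a,b]),np.hstack([c,d])]))
E
```

```text
scene red [([336, 296, 4, 29, 77], [337.2, 309.5])]
scene blue [([412, 215, 26, 26, 221], [423.4, 227.8]), ([43, 242, 60, 65, 798], [79.8, 278.8]), ([133, 271, 24, 23, 335], [144.7, 282.2]), ([399, 357, 22, 21, 356], [409.5, 367.0]), ([317, 363, 22, 22, 367], [327.2, 373.8]), ([233, 369, 22, 22, 367], [243.8, 379.3])]
top red [([289, 130, 5, 34, 110], [291.4, 147.1]), ([310, 168, 6, 7, 38], [312.4, 171.3])]
top blue [([213, 39, 22, 22, 376], [223.4, 49.6]), ([300, 40, 22, 22, 377], [310.7, 50.5]), ([387, 42, 22, 21, 365], [397.8, 52.1]), ([581, 167, 59, 88, 1957], [601.3, 215.9]), ([507, 171, 29, 30, 555], [520.9, 185.3]), ([148, 234, 34, 44, 546], [164.9, 256.2]), ([494, 265, 31, 15, 207], [509.1, 272.6])]
```

View pics/crop1.png

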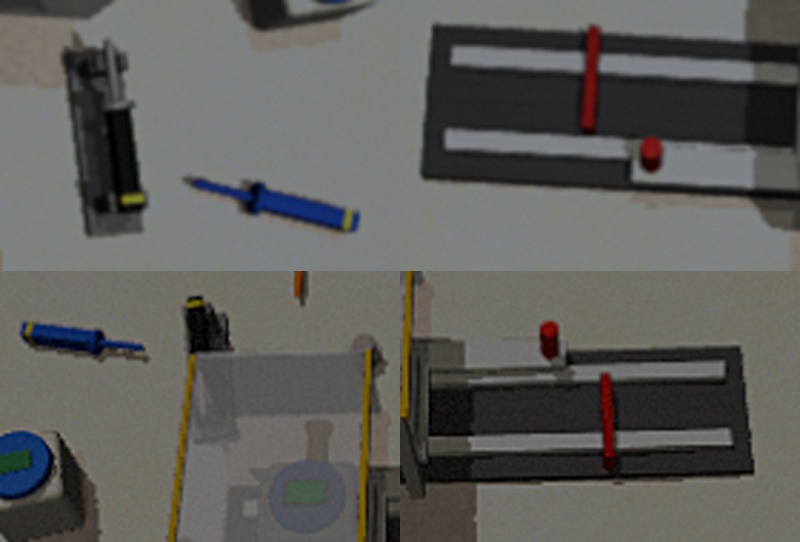

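The crop confirms it. The black-handled chrome probe lies in the grey rest, handle at about top px (447,245) and tip towards +x. The blue one is loose on the bench. The post top is at top px (312.5,171) and scene px (317,279).

```bash
python3 - <<'E'
from h import *
np.set_printoptions(precision=4,suppress=True)
I={n:vision.camera_info(n) for n in('scene','top')}
T=I['top'];S=I['scene']
print('post top',tri(T,(312.5,170.5),S,(317.2,279)), plane(T,(312.5,170.5),.089),plane(S,(317.2,279),.089))
for nm,p,z in [('railA',(240.75,168.65),.02),('railB',(305.5,171.45),.02),('baseA',(233.4,182),.01),('baseB',(365,187.9),.01),('handle back',(450,270),.067),('tip',(442,215),.055),('reader',(165,250),.04),('coupling',(239,233),.04),('adaptor',(371,252),.036),('jar',(120,192),.075),('spare',(520,186),.095),('plug',(169,160),.028),('hoodL',(374,101),.191),('hoodL2',(371,192),.191),('stop',(291.4,147.1),.05)]:
    print(nm,plane(T,p,z)[0])
W=vision.camera_info('wrist');s=telemetry.observe();E=np.array(W['extrinsics'])
Rt=R.from_rotvec(s['ee_rot']).as_matrix();print(W['fov_y'],'cam in tool',Rt.T@(E[:3,3]-s['position']),'\n',Rt.T@E[:3,:3],'\n',Rt)
E
```

```text
post top (array([ 0.6247, -0.006 ,  0.0904]), np.float64(0.0022310514794657405)) [[ 0.6251 -0.0072  0.089 ]] [[ 0.624  -0.0049  0.089 ]]
railA [0.6459 0.1581 0.02  ]
railB [0.6406 0.0087 0.02  ]
baseA [0.6166 0.1757 0.01  ]
baseB [ 0.6055 -0.1297  0.01  ]
handle back [ 0.4125 -0.3083  0.067 ]
tip [ 0.5357 -0.2967  0.055 ]
reader [0.4544 0.3192 0.04  ]
coupling [0.4937 0.1554 0.04  ]
adaptor [ 0.4536 -0.1394  0.036 ]
jar [0.5777 0.4138 0.075 ]
spare [ 0.5951 -0.461   0.095 ]
plug [0.6632 0.3227 0.028 ]
hoodL [ 0.7433 -0.1291  0.191 ]
hoodL2 [ 0.5568 -0.1213  0.191 ]
stop [0.689  0.0408 0.05  ]
67.4104859329128 cam in tool [ 0.0815  0.0004 -0.136 ] 
 [[ 0.0005 -0.9547 -0.2975]
 [ 1.      0.0001  0.0014]
 [-0.0013 -0.2975  0.9547]] 
 [[-0.96    0.28   -0.0003]
 [ 0.28    0.96   -0.0014]
 [-0.0001 -0.0014 -1.    ]]
```

```bash
cat >> h.py <<'E'
def need(x,y,z,ang):
    "shift (cm) and turn (deg) in tool axes to TCP goal, tool down with its x at ang deg in world"
    s=telemetry.observe(); Rt=R.from_rotvec(s['ee_rot']); a=np.radians(ang)
    X=np.array([np.cos(a),np.sin(a),0]);Z=np.array([0,0,-1.]);G=R.from_matrix(np.c_[X,np.cross(Z,X),Z])
    print('t',round(s['clock'],2),'pos',s['position'].round(4),'F',s['force'].round(1),'need cm',(100*Rt.inv().apply(np.array([x,y,z])-s['position'])).round(2),'deg',np.degrees((Rt.inv()*G).as_rotvec()).round(2),'w',round(s['width']*9.2,2))
E
python3 -c "
from h import *
need(.62,.03,.30,92)"
python3 -m creep '9.18 -6 -4.3 -2 0 0 10;9.18 -11 -8 -5 0 0 20;9.18 -16 -11.5 -5 0 0 30;9.18 -21 -15 -5 0 0 40;9.18 -26 -18.7 -5 0 0 50'
python3 -c "
from h import *
need(.62,.03,.30,92)"
```

```text
t 0.1 pos [0.1749 0.5996 0.248 ] F [-0.5 -0.1 -0.4] need cm [-58.68 -42.22  -5.13] deg [-7.000e-02  6.000e-02  7.174e+01] w 9.23
clock: 0.72
position: [0.3636, 0.3583, 0.2987]
ee_rot: [-1.725, -2.626, -0.001]
force: [0.6, 0.1, -0.3]
width: 1.001
gripper_force: 0.0
t 0.72 pos [0.3636 0.3583 0.2987] F [ 0.6  0.1 -0.3] need cm [-40.31  10.48  -0.14] deg [ 1.000e-02 -2.000e-02  2.141e+01] w 9.21
```

```bash

python3 -m creep '9.18 -6 1.5 0 0 0 7;9.18 -12 3 0 0 0 14;9.18 -18 4.5 0 0 0 21.4;9.18 -24 6 0 0 0 21.4;9.18 -30 7.8 0 0 0 21.4'
python3 -m creep '9.18 -5.2 -1 0 0 0 0;9.18 -10.2 -1.2 0 0 0 0;9.18 -10.2 -1.2 0 0 0 0;9.18 -10.2 -1.2 0 0 0 0'
python3 - <<'E'
from h import *
need(.62,.03,.30,92)
np.save('w1.npy',vision.camera_info('wrist'),allow_pickle=True); save('w1.png',vision.get_image('wrist'))
E
```

```text
clock: 1.35
position: [0.5555, 0.1155, 0.2986]
ee_rot: [-2.175, -2.267, -0.0]
force: [0.8, 0.9, 0.8]
width: 1.001
gripper_force: 0.0
clock: 1.85
position: [0.5468, 0.0151, 0.2984]
ee_rot: [-2.175, -2.266, -0.0]
force: [0.3, 0.1, 0.6]
width: 0.999
gripper_force: 0.0
t 1.85 pos [0.5468 0.0151 0.2984] F [0.3 0.1 0.6] need cm [ 1.19  7.38 -0.16] deg [-0.03 -0.03  0.33] w 9.19
```

View pics/w1.png

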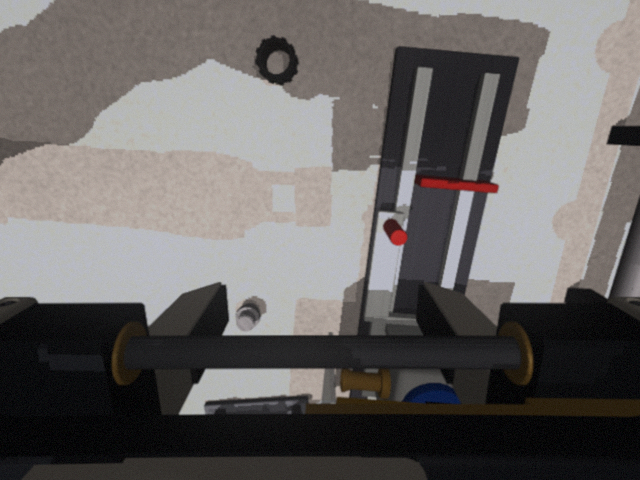

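Wrist view: the post's top disc is at (399,238), the stop bar spans (420,182)-(497,188), and the brass tube is at (365,382) under the hood. The bed corners are at (398,47) and (517,58).

```bash
python3 - <<'E'
from h import *
np.set_printoptions(precision=4,suppress=True)
W=np.load('w1.npy',allow_pickle=True).item();T=vision.camera_info('top');S=vision.camera_info('scene')
print(tri(W,(399,238),T,(312.5,170.5)),tri(W,(399,238),S,(317.2,279)),plane(W,(399,238),.089))
print('bed',plane(W,[(398,47),(517,58)],.008))
im=cv2.imread('pics/w1.png');h=cv2.cvtColor(im,cv2.COLOR_BGR2HSV)
# bed edges by row: dark bed left/right edges
g=h[...,2]
L=[];Rr=[]
for r in range(70,160,10):
    row=(g[r,370:560]<75)&(h[r,370:560,1]<80); x=np.flatnonzero(row)
    if len(x): L.append((370+x[0],r)); Rr.append((370+x[-1]+1,r))
print(L,Rr)
for n in ('L','Rr'):
    p=plane(W,L if n=='L' else Rr,.008); k=np.polyfit(p[:,1],p[:,0],1); print(n,'dx/dy',k, (p[:,0]-np.polyval(k,p[:,1])).round(4))
# stop height via wrist/top/scene
print('stop ends',tri(W,(421,178),T,(289.5,164)),tri(W,(497,184),T,(291,130)))
E
```

```text
(array([ 0.6264, -0.0071,  0.0818]), np.float64(0.0009494040287990831)) (array([ 0.6242, -0.0049,  0.0893]), np.float64(1.5104776926482186e-05)) [[ 0.6243 -0.005   0.089 ]]
bed [[0.6197 0.1813 0.008 ]
 [0.7466 0.1752 0.008 ]]
[(np.int64(392), 70), (np.int64(391), 80), (np.int64(390), 90), (np.int64(388), 100), (np.int64(386), 110), (np.int64(386), 120), (np.int64(384), 130), (np.int64(383), 140), (np.int64(381), 150)] [(np.int64(517), 70), (np.int64(514), 80), (np.int64(512), 90), (np.int64(509), 100), (np.int64(507), 110), (np.int64(505), 120), (np.int64(502), 130), (np.int64(499), 140), (np.int64(497), 150)]
L dx/dy [0.0482 0.6083] [-0.0003  0.0001  0.0005 -0.0002 -0.0009  0.0007 -0.      0.0004 -0.0004]
Rr dx/dy [0.0613 0.7388] [ 0.0002 -0.0004  0.0002 -0.0004  0.0001  0.0007  0.0001 -0.0005  0.    ]
stop ends (array([0.6602, 0.0462, 0.0118]), np.float64(0.00016430442774828985)) (array([0.7364, 0.0442, 0.0344]), np.float64(0.004345288582451454))
```

```bash
python3 -c "
from h import *
need(.6244,-.005,.15,87.3)"
```

```text
t 1.9 pos [0.5468 0.0159 0.2984] F [0.  0.  0.5] need cm [-2.42  7.67 14.83] deg [-0.03 -0.03  5.12] w 9.19
```

```bash

python3 -m creep '6 -1 3 5 0 0 3;6 -2.42 7.67 9 0 0 5.1;6 -2.42 7.67 13 0 0 5.1;6 -2.42 7.67 13 0 0 5.1;6 -2.42 7.67 13 0 0 5.1'
python3 - <<'E'
from h import *
need(.6244,-.005,.075,87.3)
np.save('w2.npy',vision.camera_info('wrist'),allow_pickle=True); im=vision.get_image('wrist'); save('w2.png',im)
h=cv2.cvtColor(im,cv2.COLOR_RGB2HSV)
m=(((h[...,0]<6)|(h[...,0]>174))&(h[...,1]>150)&(h[...,2]>60)).astype(np.uint8)
k,l,s,c=cv2.connectedComponentsWithStats(m)
print([(s[j].tolist(),c[j].round(1).tolist()) for j in range(1,k) if s[j,4]>25])
E
```

```text
clock: 2.52
position: [0.625, -0.0054, 0.17]
ee_rot: [2.273, 2.169, 0.002]
force: [0.3, 0.9, 0.5]
width: 0.655
gripper_force: 0.0
t 2.52 pos [ 0.625  -0.0054  0.17  ] F [0.3 0.9 0.5] need cm [ 0.03 -0.07  9.5 ] deg [ 0.06 -0.03  0.02] w 6.02
[([356, 164, 117, 14, 1574], [413.5, 170.4]), ([309, 247, 25, 24, 447], [321.1, 258.8])]
```

View pics/w2.png

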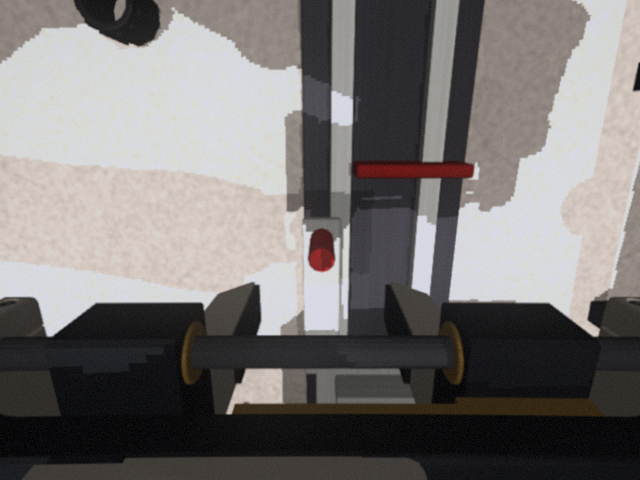

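```bash
python3 - <<'E'
from h import *
np.set_printoptions(precision=4,suppress=True)
W=np.load('w2.npy',allow_pickle=True).item();W1=np.load('w1.npy',allow_pickle=True).item()
print('post',tri(W,(321,264),W1,(399,238)),plane(W,(321,264),.089))
im=cv2.cvtColor(cv2.imread('pics/w2.png'),cv2.COLOR_BGR2GRAY).astype(int)
for a,b,z in((340,375,.015),(400,440,.015),(440,475,.015)):
    P=[]
    for r in (list(range(8,80,6)) if a!=440 else list(range(8,160,8))):
        d=np.convolve(im[r,a:b],[1,1,0,-1,-1],'valid'); P.append((a+2+np.argmax(abs(d)),r))
    q=plane(W,P,z);
    k=np.polyfit(q[:,1],q[:,0],1);e=q[:,0]-np.polyval(k,q[:,1]);o=abs(e)<.002;k=np.polyfit(q[o,1],q[o,0],1); print(k,np.std(q[o,0]-np.polyval(k,q[o,1])),o.sum(),len(o))
s=plane(W,[(358,163),(472,164)],.045);print('stop',s,(s[1]-s[0]))
E
```

```text
post (array([ 0.6235, -0.0046,  0.0938]), np.float64(0.001982048995059482)) [[ 0.6237 -0.0074  0.089 ]]
[0.052  0.6469] 0.0002003532638951707 12 12
[0.053 0.703] 0.00019669819597537916 12 12
[0.046 0.72 ] 0.00020734132608661528 19 19
stop [[0.6528 0.0513 0.045 ]
 [0.7335 0.0466 0.045 ]] [ 0.0807 -0.0046  0.    ]
```

```bash

python3 -m creep '6 0 -.1 4 0 0 .3;6 0 -.1 8 0 0 .3;6 0 -.1 9.5 0 0 .3;6 0 -.1 9.5 0 0 .3;4 0 -.1 9.5 0 0 .3' 40
python3 -m creep '1 0 0 0 0 0 0;1 0 0 0 0 0 0;1 0 0 0 0 0 0;1 0 0 0 0 0 0;1 0 0 0 0 0 0' 40
```

```text
clock: 3.2
position: [0.6248, -0.0065, 0.0756]
ee_rot: [2.279, 2.16, 0.004]
force: [0.1, -0.0, 0.2]
width: 0.587
gripper_force: 0.0
clock: 3.82
position: [0.6245, -0.0065, 0.0739]
ee_rot: [2.279, 2.16, 0.002]
force: [4.3, -0.1, -2.2]
width: 0.185
gripper_force: 40.0
```

```bash

python3 -m creep '1 2 0 0 0 0 0;1 5 0 0 0 0 0;1 8 0 0 0 0 0;1 11 0 0 0 0 0;1 14 0 0 0 0 0'
python3 -m creep '1 2 0 0 0 0 0;1 3 0 0 0 0 0;1 3.6 0 0 0 0 0;1 4.2 0 0 0 0 0;1 4.6 0 0 0 0 0'
python3 -m creep '1 .2 0 0 0 0 0;1 .2 0 0 0 0 0'
```

```text
clock: 4.45
position: [0.631, 0.1321, 0.0739]
ee_rot: [2.281, 2.158, -0.003]
force: [2.1, -4.8, 2.3]
width: 0.187
gripper_force: 40.0
clock: 5.08
position: [0.6326, 0.1626, 0.073]
ee_rot: [2.286, 2.14, -0.023]
force: [-3.4, -42.3, 2.8]
width: 0.186
gripper_force: 40.0
clock: 5.32
position: [0.6328, 0.1643, 0.0728]
ee_rot: [2.286, 2.14, -0.024]
force: [-4.1, -40.2, 3.7]
width: 0.186
gripper_force: 40.0
```

```bash

python3 -m creep '1 -1 0 0 0 0 0;1 -1.5 0 0 0 0 0;1 -1.5 0 0 0 0 0'
python3 - <<'E'
from h import *
a=vision.get_image('top')[90:220,200:390];b=vision.get_image('scene')[230:360,230:420]
save('c2.png',np.vstack([cv2.resize(x,(438,300),interpolation=2) for x in(a,b)]))
E
```

```text
clock: 5.7
position: [0.6326, 0.1639, 0.073]
ee_rot: [2.281, 2.158, -0.004]
force: [2.9, -7.7, -5.3]
width: 0.188
gripper_force: 40.0
```

View pics/c2.png

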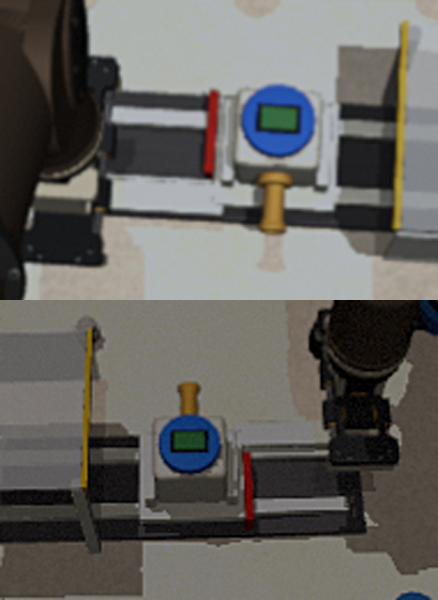

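The carriage plate now abuts the red stop in both views (top crop (215,140), scene crop (247,470)), and the meter is clear of the hood. I'll release the post and go to view the probe.

```bash

python3 -m creep '6 0 0 0 0 0 0;6 0 0 0 0 0 0;6 0 0 0 0 0 0;6 0 0 -4 0 0 0;6 0 0 -10 0 0 0'
python3 -m creep '9.18 0 0 -6 0 0 0;9.18 0 0 -12 0 0 -10;9.18 0 0 -12 0 0 -20;9.18 0 0 -12 0 0 -20'
python3 -c "
from h import *
need(.45,-.30,.30,185)"
```

```text
clock: 6.42
position: [0.6314, 0.1668, 0.1732]
ee_rot: [-2.278, -2.161, 0.005]
force: [0.1, 1.0, 0.0]
width: 0.641
gripper_force: 0.0
clock: 6.92
position: [0.6327, 0.1667, 0.2943]
ee_rot: [-1.871, -2.524, -0.002]
force: [-0.0, 0.2, 0.3]
width: 0.994
gripper_force: 0.0
t 6.92 pos [0.6327 0.1667 0.2943] F [-0.   0.2  0.3] need cm [-39.34 -31.05  -0.64] deg [ 9.000e-02 -1.000e-02 -7.809e+01] w 9.14
```

```bash

python3 -m creep '9.18 -4 -4 0 0 0 -10;9.18 -8 -8 0 0 0 -20;9.18 -12 -12 0 0 0 -30;9.18 -14 -16 0 0 0 -40;9.18 -15 -20 0 0 0 -50'
python3 -c "
from h import *
need(.52,-.02,.28,183)"
```

```text
clock: 7.55
position: [0.4834, -0.0369, 0.2926]
ee_rot: [-0.629, -3.076, 0.001]
force: [-0.2, 0.0, 1.5]
width: 1.001
gripper_force: 0.0
t 7.55 pos [ 0.4834 -0.0369  0.2926] F [-0.2  0.   1.5] need cm [-2.71  2.99  1.25] deg [ -0.03  -0.12 -26.11] w 9.21
```

```bash

python3 -m creep '9.18 -2 1 0 0 0 -10;9.18 -2.7 3 1.2 0 0 -20;9.18 -2.7 3 1.2 0 0 -26;9.18 -2.7 3 1.2 0 0 -26;9.18 -2.7 3 1.2 0 0 -26'
python3 - <<'E'
from h import *
need(.52,-.02,.28,183)
np.save('w3.npy',vision.camera_info('wrist'),allow_pickle=True); save('w3.png',vision.get_image('wrist'))
E
```

```text
clock: 8.18
position: [0.5214, -0.0185, 0.2812]
ee_rot: [0.073, -3.14, -0.0]
force: [-0.5, 0.2, -0.4]
width: 0.999
gripper_force: 0.0
t 8.18 pos [ 0.5214 -0.0185  0.2812] F [-0.5  0.2 -0.4] need cm [ 0.14 -0.14  0.12] deg [ 0.   -0.06 -0.32] w 9.19
```

View pics/w3.png

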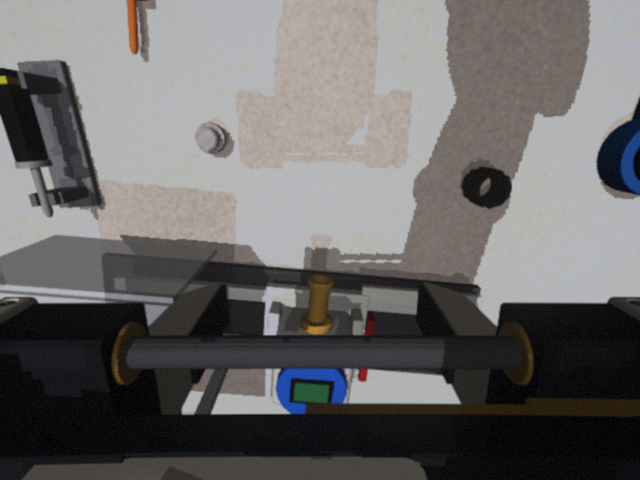

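Wrist view 3: the brass pocket tube runs from its mouth at about (320,280) to the flange at (317,325). The coupling is at (487,187), the adaptor at (211,137), and the probe at left has its handle at (22,125) and tip at (47,212). I'll take a second view that shows both the probe and the pocket.

```bash

python3 -m creep '9.18 4 -6 0 0 0 0;9.18 8 -12 0 0 0 0;9.18 8 -15 0 0 0 0;9.18 8 -15 0 0 0 0;9.18 8 -15 0 0 0 0'
python3 - <<'E'
from h import *
need(.45,-.16,.28,183)
np.save('w4.npy',vision.camera_info('wrist'),allow_pickle=True); im=vision.get_image('wrist');save('w4.png',im)
for n in('w3','w4'):
    h=cv2.cvtColor(cv2.imread(f'pics/{n}.png'),cv2.COLOR_BGR2HSV)
    m=((h[...,0]>10)&(h[...,0]<24)&(h[...,1]>130)&(h[...,2]>50)).astype(np.uint8); m[335:]=0
    k,l,s,c=cv2.connectedComponentsWithStats(m)
    for j in range(1,k):
        if s[j,4]>200:
            print(n,s[j],c[j].round(1))
            for r in range(s[j,1],s[j,1]+s[j,3],3):
                x=np.flatnonzero(l[r]==j); print(r,x.min(),x.max(),end='; ')
            print()
E
```

```text
clock: 8.85
position: [0.4497, -0.1718, 0.2817]
ee_rot: [-0.078, 3.14, 0.001]
force: [0.3, -0.5, -0.4]
width: 1.002
gripper_force: 0.0
t 8.85 pos [ 0.4497 -0.1718  0.2817] F [ 0.3 -0.5 -0.4] need cm [-0.09  1.17  0.17] deg [ 0.03  0.01 -0.15] w 9.21
w3 [127   0   7  52 210] [130.6  23.6]
0 127 131; 3 128 131; 6 128 131; 9 129 132; 12 128 132; 15 128 132; 18 128 132; 21 129 132; 24 129 132; 27 129 132; 30 130 133; 33 129 133; 36 130 133; 39 130 132; 42 130 133; 45 130 133; 48 131 133; 51 132 133; 
w3 [ 301  275   32   60 1144] [318.2 307.1]
275 318 319; 278 313 327; 281 309 329; 284 309 331; 287 310 330; 290 311 328; 293 311 327; 296 310 327; 299 310 326; 302 310 326; 305 310 326; 308 309 326; 311 309 326; 314 308 326; 317 308 326; 320 301 331; 323 301 331; 326 301 331; 329 304 329; 332 308 326; 
w4 [ 284    0   21   77 1050] [292.4  36.9]
0 287 304; 3 287 300; 6 287 301; 9 288 300; 12 288 300; 15 287 300; 18 287 300; 21 287 300; 24 287 300; 27 287 300; 30 286 299; 33 286 298; 36 286 298; 39 286 299; 42 286 298; 45 286 298; 48 286 298; 51 285 297; 54 285 298; 57 284 298; 60 285 297; 63 285 297; 66 284 297; 69 285 296; 72 284 296; 75 284 296;
```

View pics/w4.png

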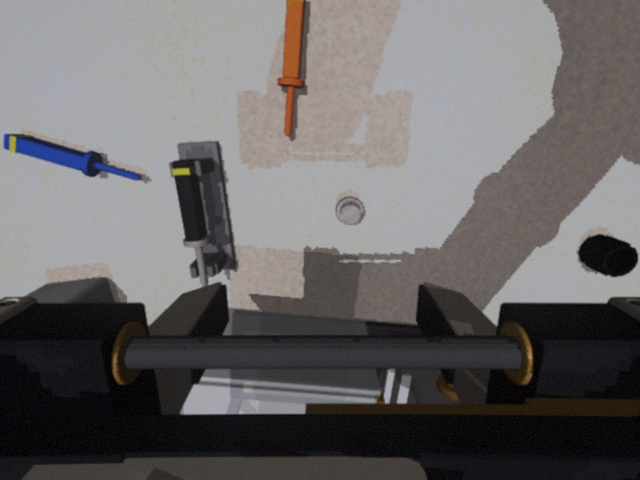

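Wrist view 4: the probe's yellow rear is at (180,171), its collar at (195,243) and its tip at (205,280). Blue (90,163) and orange (290,80) are the look-alikes, and the pocket is hidden by the gripper. I'll move directly behind and above the probe for a symmetric view.

```bash
python3 - <<'E'
from h import *
W=np.load('w4.npy',allow_pickle=True).item()
p=plane(W,[(181,166),(195,243),(205,280)],.055);print(p.round(4));d=p[2]-p[1];print(np.degrees(np.arctan2(d[1],d[0])))
need(.43,-.295,.26,183)
E
python3 -m creep '9.18 1 -5 0 0 0 0;9.18 1 -10 1 0 0 0;9.18 1 -12.5 2 0 0 0;9.18 1 -12.5 2 0 0 0;9.18 1 -12.5 2 0 0 0'
python3 - <<'E'
from h import *
need(.43,-.295,.26,183)
np.save('w5.npy',vision.camera_info('wrist'),allow_pickle=True); im=vision.get_image('wrist');save('w5.png',im)
E
```

```text
[[ 0.4116 -0.3119  0.055 ]
 [ 0.4911 -0.3027  0.055 ]
 [ 0.5331 -0.2941  0.055 ]]
11.513755613841381
t 8.9 pos [ 0.4499 -0.1712  0.2816] F [ 0.  -0.1 -0.3] need cm [  2.62 -12.26   2.15] deg [ 0.04  0.   -0.05] w 9.18
clock: 9.52
position: [0.4466, -0.296, 0.2615]
ee_rot: [0.083, -3.14, -0.001]
force: [0.2, -0.0, 0.5]
width: 0.998
gripper_force: 0.0
t 9.53 pos [ 0.4466 -0.296   0.2615] F [ 0.2 -0.   0.5] need cm [1.66 0.19 0.15] deg [ 0.05 -0.01  0.04] w 9.18
```

View pics/w5.png

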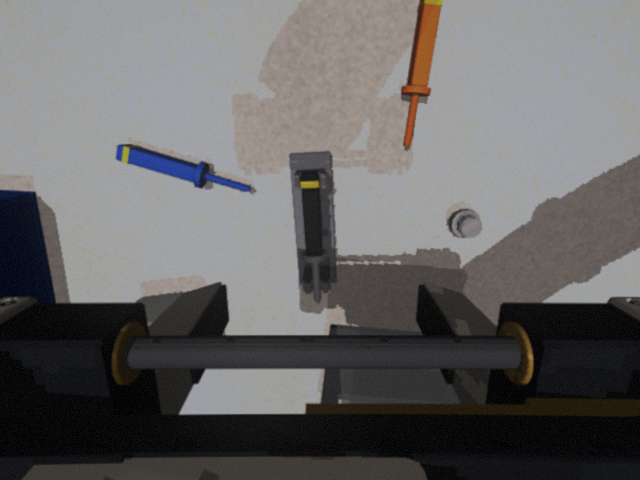

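```bash
python3 - <<'E'
from h import *
np.set_printoptions(precision=4,suppress=True)
W=np.load('w5.npy',allow_pickle=True).item()
im=cv2.imread('pics/w5.png');g=im.max(2);h=cv2.cvtColor(im,cv2.COLOR_BGR2HSV)
y=(h[...,0]>20)&(h[...,0]<35)&(h[...,1]>140)&(h[...,2]>80);y[:150]=0;y[300:]=0
r,c=np.nonzero(y);print('yellow',r.min(),r.max(),c.min(),c.max(),c.mean())
for r in range(164,304,6): print(r,g[r,288:338:1].tolist() if r in(170,230,260,290) else '')
for r in range(195,246,5):
    x=np.flatnonzero(g[r,290:336]<35)+290; print(r,x.min(),x.max(),(x.min()+x.max())/2)
E
```

```text
yellow 150 188 122 318 254.52910052910053
164 
170 [164, 158, 132, 101, 98, 96, 92, 84, 70, 55, 50, 49, 48, 46, 45, 43, 42, 45, 47, 42, 43, 41, 42, 41, 35, 33, 38, 35, 42, 40, 35, 37, 44, 45, 39, 46, 51, 69, 79, 88, 88, 87, 82, 79, 105, 135, 156, 163, 160, 163]
176 
182 
188 
194 
200 
206 
212 
218 
224 
230 [161, 163, 161, 163, 164, 160, 146, 116, 103, 106, 106, 108, 105, 109, 103, 87, 66, 40, 33, 32, 29, 38, 32, 33, 37, 38, 32, 37, 41, 34, 37, 35, 30, 37, 41, 44, 54, 45, 48, 49, 56, 62, 82, 92, 96, 84, 82, 120, 153, 161]
236 
242 
248 
254 
260 [159, 160, 157, 159, 161, 160, 157, 164, 158, 127, 77, 61, 62, 61, 58, 60, 56, 62, 68, 65, 66, 66, 74, 74, 78, 77, 70, 70, 76, 72, 70, 68, 66, 61, 61, 59, 48, 53, 44, 44, 45, 52, 54, 61, 62, 61, 61, 60, 72, 82]
266 
272 
278 
284 
290 [171, 166, 163, 161, 160, 162, 164, 165, 167, 172, 165, 144, 112, 106, 99, 73, 65, 55, 54, 54, 53, 50, 53, 57, 63, 59, 62, 71, 72, 73, 61, 58, 59, 73, 74, 56, 56, 55, 55, 60, 67, 80, 80, 74, 73, 81, 76, 77, 76, 76]
296 
302 
195 303 318 310.5
200 309 318 313.5
205 304 319 311.5
210 305 319 312.0
215 305 320 312.5
220 305 320 312.5
225 305 320 312.5
230 306 320 313.0
235 306 321 313.5
240 307 321 314.0
245 307 321 314.0
```

```bash
python3 - <<'E'
import cv2,numpy as np
a=cv2.imread('pics/w5.png')[145:310,270:360];b=cv2.imread('pics/w4.png')[130:295,150:240]
cv2.imwrite('pics/c5.png',np.hstack([cv2.resize(x,(327,600),interpolation=2) for x in(a,b)]))
E
```

```text
(no output)
```

View pics/c5.png

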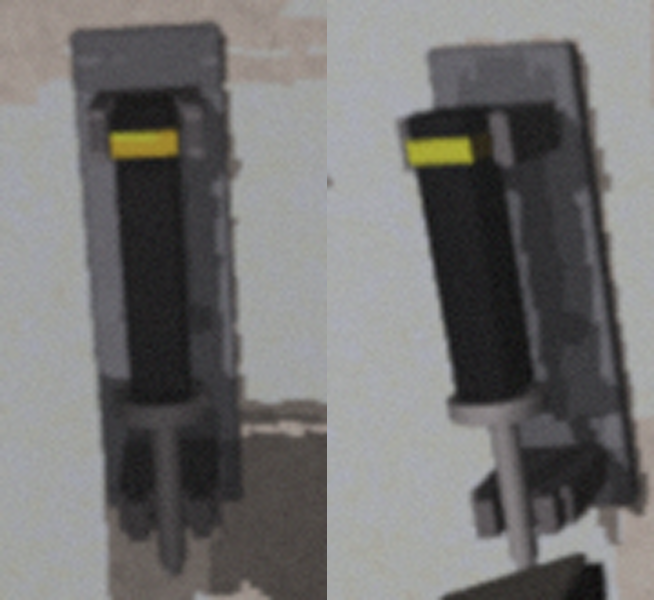

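```bash
python3 - <<'E'
from h import *
np.set_printoptions(precision=4,suppress=True)
W=np.load('w5.npy',allow_pickle=True).item();V=np.load('w4.npy',allow_pickle=True).item()
t,e=tri(W,(317.3,302.6),V,(204.5,285.4));c,f=tri(W,(315.4,259.1),V,(195.9,242.8))
y,k=tri(W,((110+179)/2/3.636+270,144/3.636+145),V,((407+475)/2/3.636-327/3.636+150,151/3.636+130))
print('tip',t,e,'collar',c,f,'yellow top',y,k)
for q in(t-c,t-y,c-y):print(np.linalg.norm(q[:2]),np.degrees(np.arctan2(q[1],q[0])))
# handle top centreline, plane z=.067
p=plane(W,[(x,r) for r,x in((205,311.5),(215,312.5),(225,312.7),(235,313.5),(245,314.2))],.067);k=np.polyfit(p[:,0],p[:,1],1);print('handle line',np.degrees(np.arctan(k[0])),np.polyval(k,.45),p[:,:2])
rod=plane(W,[(316.2,266),(317.3,300)],.055);print(rod)
# rest plate z=.01
q=plane(W,[(290.5,155),(331.0,152)],.01);print('plate rear',q)
# pocket
X=np.load('w3.npy',allow_pickle=True).item()
pm=plane(X,[((310+327)/2+.5,299),((308.5+326)/2+.5,314)],.085);d=pm[1]-pm[0];print('pocket axis',pm,np.degrees(np.arctan2(d[1],d[0])))
print('rim widest',plane(X,[(320.5,284.),(320.5,276)],.085))
E
```

```text
tip [ 0.5396 -0.2947  0.0563] 0.0012447998472921316 collar [ 0.4887 -0.299   0.0631] 0.0011839258117705982 yellow top [ 0.4156 -0.3078  0.066 ] 5.473867171482042e-05
0.05103967863833525 4.89381181237972
0.1246681550172193 6.0386767543985576
0.07364572623917587 6.832090314062278
handle line 6.17677584232364 -0.303531451891238 [[ 0.4344 -0.3053]
 [ 0.4439 -0.3039]
 [ 0.4536 -0.3033]
 [ 0.4634 -0.3021]
 [ 0.4735 -0.301 ]]
[[ 0.4998 -0.2979  0.055 ]
 [ 0.5379 -0.2949  0.055 ]]
plate rear [[ 0.3942 -0.3306  0.01  ]
 [ 0.3889 -0.2884  0.01  ]]
pocket axis [[ 0.6061 -0.0166  0.085 ]
 [ 0.6232 -0.0171  0.085 ]] -1.7578701518543223
rim widest [[ 0.5895 -0.0159  0.085 ]
 [ 0.5808 -0.0163  0.085 ]]
```

```bash
python3 -c "
from h import *
need(.4435,-.3045,.14,186.1)"
python3 -m creep '6 .3 -.4 5 0 0 -3.1;6 .3 -.95 9 0 0 -3.1;6 .3 -.95 12 0 0 -3.1;6 .3 -.95 12 0 0 -3.1;6 .3 -.95 12 0 0 -3.1'
python3 -c "
from h import *
need(.4435,-.3045,.058,186.1)"
```

```text
t 9.57 pos [ 0.4467 -0.2959  0.2617] F [ 0.1  0.3 -0.6] need cm [ 0.37 -0.85 12.17] deg [ 0.05  0.01 -3.03] w 9.19
clock: 10.2
position: [0.4444, -0.307, 0.143]
ee_rot: [-0.167, 3.136, -0.001]
force: [-0.4, -0.2, 0.3]
width: 0.657
gripper_force: 0.0
t 10.2 pos [ 0.4444 -0.307   0.143 ] F [-0.4 -0.2  0.3] need cm [0.08 0.26 8.5 ] deg [-0.03  0.09 -0.  ] w 6.05
```

```bash

python3 -m creep '5 .1 .2 3 0 0 0;5 .1 .2 6 0 0 0;5 .1 .2 8.5 0 0 0;5 .1 .2 8.5 0 0 0;5 .1 .2 8.5 0 0 0' 40
python3 - <<'E'
from h import *
need(.4435,-.3045,.058,186.1)
np.save('w6.npy',vision.camera_info('wrist'),allow_pickle=True); save('w6.png',vision.get_image('wrist'))
W=vision.camera_info('wrist')
print(proj(W,[[.4435+.0457,-.3045+.0049,.055],[.539,-.2943,.055]]))
im=cv2.imread('pics/w6.png'); g=im.max(2)
for r in (250,270,290): 
    x=np.flatnonzero(g[r,200:440]<40)+200; print(r,x.min() if len(x) else 0,x.max() if len(x) else 0)
E
```

```text
clock: 10.82
position: [0.4433, -0.3059, 0.0583]
ee_rot: [-0.166, 3.135, -0.002]
force: [0.7, -0.2, 0.6]
width: 0.543
gripper_force: 0.0
t 10.82 pos [ 0.4433 -0.3059  0.0583] F [ 0.7 -0.2  0.6] need cm [-0.04  0.14  0.03] deg [-0.07  0.12 -0.06] w 5.0
[[323.43508926 409.85560598]
 [323.32660428 490.50392496]]
250 298 345
270 0 0
290 263 380
```

```bash

python3 -m creep '1 0 .1 0 0 0 0;1 0 .1 0 0 0 0;1 0 .1 0 0 0 0;1 0 .1 0 0 0 0;1 0 .1 0 0 0 0' 45
python3 -m creep '1 0 0 -2 0 0 0;1 0 0 -5 0 0 0;1 0 0 -9 0 0 0;1 0 0 -9 0 0 0'
python3 - <<'E'
from h import *
need(.50,-.02,.088,177)
t=vision.get_image('top')[140:330,340:560];s=vision.get_image('scene')[150:340,130:350];w=vision.get_image('wrist')
np.save('w7.npy',vision.camera_info('wrist'),allow_pickle=True);save('w7.png',w);save('t7.png',vision.get_image('top'));save('s7.png',vision.get_image('scene'))
save('c7.png',np.hstack([cv2.resize(t,(400,345)),cv2.resize(w,(400,345))]))
E
```

```text
clock: 11.5
position: [0.4422, -0.3045, 0.0567]
ee_rot: [-0.165, 3.137, -0.0]
force: [0.6, 0.5, 0.4]
width: 0.172
gripper_force: 45.0
clock: 12.0
position: [0.4435, -0.3053, 0.149]
ee_rot: [-0.165, 3.133, -0.003]
force: [-0.3, -0.4, -2.1]
width: 0.172
gripper_force: 45.0
t 12.0 pos [ 0.4435 -0.3053  0.149 ] F [-0.3 -0.4 -2.1] need cm [-8.6  27.8   6.07] deg [-0.12  0.24  9.03] w 1.58
```

View pics/c7.png

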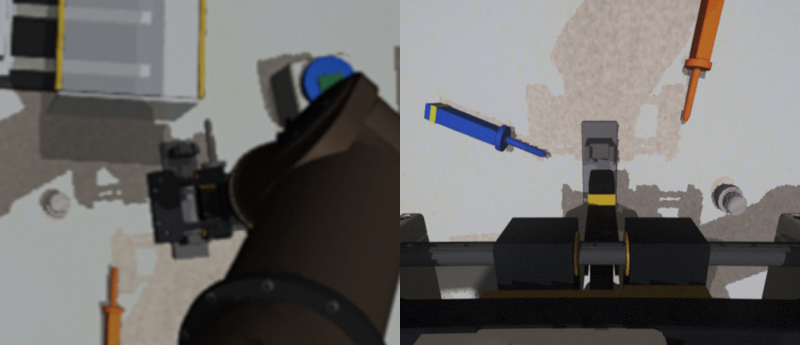

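The probe is held level (opening about 16 mm, yellow rear visible in the wrist view at crop (600,199)), clear above its rest. Next I'll measure the pocket mouth in the top, scene and w3 views, and the tip.

```bash
python3 - <<'E'
from h import *
np.set_printoptions(precision=4,suppress=True)
I={'t7':vision.camera_info('top'),'s7':vision.camera_info('scene'),'w3':np.load('w3.npy',allow_pickle=True).item()}
for n,(r0,r1,c0,c1) in {'t7':(150,205,300,335),'s7':(255,300,290,330)}.items():
    h=cv2.cvtColor(cv2.imread(f'pics/{n}.png'),cv2.COLOR_BGR2HSV)
    m=((h[...,0]>8)&(h[...,0]<26)&(h[...,1]>110)&(h[...,2]>40)); 
    for r in range(r0,r1):
        x=np.flatnonzero(m[r,c0:c1])+c0
        if len(x)>2: print(n,r,x.min(),x.max(),len(x))
print(plane(I['t7'],(453.9,207.1),.147))
E
```

```text
t7 164 316 321 6
t7 165 313 324 12
t7 166 312 326 15
t7 167 312 326 15
t7 168 312 326 15
t7 169 312 326 15
t7 170 313 325 13
t7 171 315 323 9
t7 172 315 322 8
t7 173 315 322 8
t7 174 315 322 8
t7 175 315 322 8
t7 176 315 322 8
t7 177 315 322 8
t7 178 314 322 9
t7 179 314 322 9
t7 180 314 322 9
t7 181 314 322 9
t7 182 314 322 9
t7 183 314 322 9
t7 184 313 322 10
t7 185 313 322 10
t7 186 313 323 11
t7 187 312 323 12
t7 188 312 323 12
t7 189 313 323 11
t7 190 315 322 8
s7 265 310 314 5
s7 266 308 315 8
s7 267 307 315 9
s7 268 307 315 9
s7 269 307 315 9
s7 270 308 315 8
s7 271 308 314 7
s7 272 309 314 6
s7 273 309 314 6
s7 274 309 314 6
s7 275 309 315 7
s7 276 309 315 7
s7 277 309 315 7
s7 278 309 315 7
[[ 0.5367 -0.2972  0.147 ]]
```

```bash
python3 - <<'E'
from h import *
np.set_printoptions(precision=4,suppress=True)
T=vision.camera_info('top');S=vision.camera_info('scene');W=np.load('w3.npy',allow_pickle=True).item()
a,b,c=(318,188),(311.4,267.3),(320.3,284)
print(tri(T,a,S,b),tri(T,a,W,c),tri(S,b,W,c))
for i,p in((T,a),(S,b),(W,c)): print(plane(i,p,.085))
p=plane(T,[(319,173.5),(318.6,182)],.085);print(p)
# flange & stop in top: rail slope check by tube line
# window ring
for n,i in(('t7',T),('s7',S)):
    h=cv2.cvtColor(cv2.imread(f'pics/{n}.png'),cv2.COLOR_BGR2HSV)
    m=((h[...,0]>98)&(h[...,0]<122)&(h[...,1]>120)&(h[...,2]>40)).astype(np.uint8)
    if n=='t7': m[:,:140]=0;m[:,190:]=0;m[:225]=0;m[285:]=0
    else: m[:,:405]=0;m[:,445:]=0;m[:205]=0;m[250:]=0
    k,l,s,c=cv2.connectedComponentsWithStats(m);j=1+np.argmax(s[1:,4]);print(n,s[j],c[j])
    g=cv2.imread(f'pics/{n}.png')
    print(m[s[j,1]:s[j,1]+s[j,3]:2,s[j,0]:s[j,0]+s[j,2]].__repr__() if 0 else '')
    for r in range(s[j,1],s[j,1]+s[j,3],2): print(r,''.join('#' if v else '.' for v in m[r,s[j,0]-2:s[j,0]+s[j,2]+2]))
    print('col0',s[j,0]-2)
E
```

```text
(array([ 0.5869, -0.0186,  0.0871]), np.float64(0.0015081356196973753)) (array([ 0.5846, -0.0177,  0.0964]), np.float64(0.002963348946674593)) (array([ 0.5878, -0.017 ,  0.0887]), np.float64(0.0017115650062954624))
[[ 0.5874 -0.0193  0.085 ]]
[[ 0.5858 -0.0178  0.085 ]]
[[ 0.5895 -0.0161  0.085 ]]
[[ 0.6196 -0.0213  0.085 ]
 [ 0.6007 -0.0206  0.085 ]]
t7 [148 234  35  44 659] [165.5432 255.6495]

234 ..............###########..............
236 ..........###################..........
238 .......#########################.......
240 ......######.............#########.....
242 ....######.................########....
244 ...#####....................########...
246 ..#####......................#######...
248 ..####........................#######..
250 ..####........................#######..
252 ..####........................#######..
254 ..####.......................#######...
256 ..#####.....................########...
258 ...######..................########....
260 ....#######..............#########.....
262 .....##########.....#############......
264 ........#######################........
266 ...........#################...........
268 ...........###############.............
270 ...........###############.............
272 ...........###############.............
274 ...........##############..............
276 ...........##############..............
col0 146
s7 [412 215  26  26 260] [423.5885 228.3615]

215 .......##########.............
217 .......##########.............
219 .......###########............
221 .....#####........####........
223 ...####..............####.....
225 ...###.................###....
227 ..####..................###...
229 ..###...................####..
231 ..####..................####..
233 ...#####...............####...
235 ....######............#####...
237 ......####################....
239 .........##############.......
col0 410
```

```bash

python3 -m creep '1 3 0 -1.5 0 0 0;1 4 3 -1.5 0 0 0;1 4 8 -1.5 0 0 0;1 4 13 -1.5 0 0 3;1 3 18 -1.5 0 0 6'
python3 -c "
from h import *
need(.4667,-.0112,.120,177)"
```

```text
clock: 12.88
position: [0.392, -0.1272, 0.1609]
ee_rot: [-0.004, -3.14, -0.001]
force: [1.1, 0.8, -0.7]
width: 0.169
gripper_force: 45.0
t 12.88 pos [ 0.392  -0.1272  0.1609] F [ 1.1  0.8 -0.7] need cm [-7.45 11.61  4.08] deg [ 0.02 -0.1   2.87] w 1.56
```

```bash

python3 -m creep '1 0 4 0 0 0 1;1 0 8 0 0 0 2;1 -3 11.6 1 0 0 2.9;1 -7.4 11.6 4 0 0 2.9;1 -7.4 11.6 4 0 0 2.9'
python3 -m creep '1 0 0 0 0 0 0;1 0 0 0 0 0 0'
python3 -c "
from h import *
need(.4667,-.0112,.087,177)"
```

```text
clock: 13.5
position: [0.4683, -0.012, 0.1186]
ee_rot: [-0.076, -3.137, 0.003]
force: [-0.7, -0.1, -1.1]
width: 0.171
gripper_force: 45.0
clock: 13.75
position: [0.4665, -0.0129, 0.122]
ee_rot: [-0.08, -3.14, -0.001]
force: [-0.3, -0.2, -0.7]
width: 0.172
gripper_force: 45.0
t 13.75 pos [ 0.4665 -0.0129  0.122 ] F [-0.3 -0.2 -0.7] need cm [-0.02  0.17  3.5 ] deg [ 0.02 -0.01  0.08] w 1.58
```

```bash

python3 -m creep '1 0 .1 2 0 0 0;1 0 .1 3.5 0 0 0;1 0 .1 3.5 0 0 0;1 0 .1 3.5 0 0 0'
python3 - <<'E'
from h import *
for _ in range(3): need(.4667,-.0112,.087,177); T=vision.get_image('top')
S=vision.get_image('scene');save('t8.png',T);save('s8.png',S)
save('c8.png',np.hstack([cv2.resize(T[150:250,270:370],(400,400),interpolation=2),cv2.resize(S[200:300,260:360],(400,400),interpolation=2)]))
E
```

```text
clock: 14.25
position: [0.4675, -0.0117, 0.0871]
ee_rot: [0.079, 3.14, 0.0]
force: [0.5, -0.4, -1.2]
width: 0.171
gripper_force: 45.0
t 14.25 pos [ 0.4675 -0.0117  0.0871] F [ 0.5 -0.4 -1.2] need cm [0.08 0.04 0.01] deg [0.01 0.02 0.12] w 1.57
t 14.3 pos [ 0.4676 -0.0116  0.0872] F [-0.7 -0.2 -1.4] need cm [0.1  0.03 0.02] deg [0.01 0.04 0.12] w 1.55
t 14.35 pos [ 0.4677 -0.0116  0.0872] F [ 0.6  0.5 -0.7] need cm [0.1  0.03 0.02] deg [0.01 0.05 0.13] w 1.59
```

View pics/c8.png

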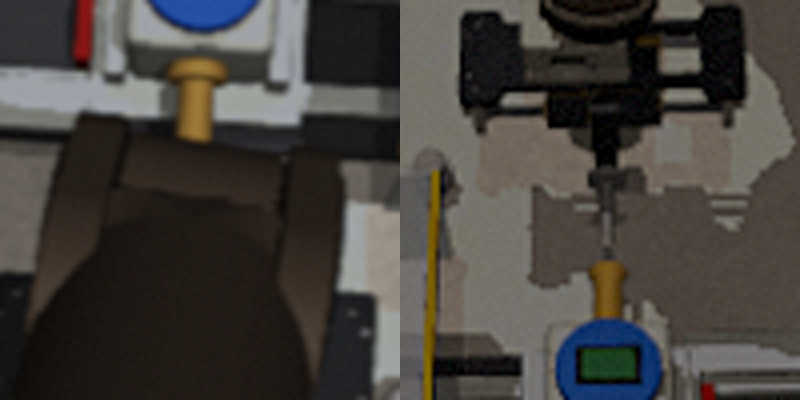

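I've now viewed 12 pictures, over the limit of 10, so from here I'll work by numbers only. The last crop shows the rod tip at scene px (312,264.5), in line with the pocket rim at (312,267). I'll insert slowly and watch the force.

```bash

python3 -m creep '1 -1 0 0 0 0 0;1 -2 0 0 0 0 0;1 -2.8 0 0 0 0 0;1 -3.6 0 0 0 0 0;1 -3.6 0 0 0 0 0'
python3 -c "
from h import *
need(.5375,-.0149,.087,177);print(telemetry.observe()['ft_torque'])"
```

```text
clock: 15.08
position: [0.504, -0.0134, 0.0866]
ee_rot: [0.079, 3.14, -0.0]
force: [-0.8, 0.0, -1.4]
width: 0.168
gripper_force: 45.0
t 15.07 pos [ 0.504  -0.0134  0.0866] F [-0.8  0.  -1.4] need cm [-3.35  0.01 -0.04] deg [-0.01  0.02  0.13] w 1.55
[0.01621694 0.1097398  0.03459957]
```

```bash

python3 -m creep '1 -.8 0 0 0 0 0;1 -1.6 0 0 0 0 0;1 -2.2 0 0 0 0 0;1 -2.8 0 0 0 0 0;1 -2.8 0 0 0 0 0'
python3 -c "
from h import *
need(.5375,-.0149,.087,177);print(telemetry.observe()['ft_torque'])"
```

```text
clock: 15.7
position: [0.5317, -0.0148, 0.0866]
ee_rot: [0.079, 3.14, -0.0]
force: [0.4, -0.6, -1.5]
width: 0.167
gripper_force: 45.0
t 15.7 pos [ 0.5317 -0.0148  0.0866] F [ 0.4 -0.6 -1.5] need cm [-0.58  0.02 -0.04] deg [-0.    0.02  0.13] w 1.54
[0.00264808 0.0459584  0.05123071]
```

```bash

python3 -m creep '1 -.3 0 0 0 0 0;1 -.6 0 0 0 0 0;1 -.8 0 0 0 0 0;1 -1.0 0 0 0 0 0;1 -1.0 0 0 0 0 0'
```

```text
clock: 16.32
position: [0.5351, -0.015, 0.0853]
ee_rot: [-0.078, -3.129, -0.001]
force: [-17.9, 0.8, 9.4]
width: 0.17
gripper_force: 45.0
```

```bash
python3 - <<'E'
from h import *
S=vision.get_image('scene');save('s9.png',S);A=cv2.cvtColor(cv2.imread('pics/s8.png'),cv2.COLOR_BGR2RGB)
for r in range(240,274): print(r,A[r,311:314].mean(0).round().astype(int),S[r,311:314].mean(0).round().astype(int), S[r,304:320,0].tolist())
s=telemetry.observe();print(s['position'],s['force'],s['ft_torque'])
S=vision.camera_info('scene')
print(proj(S,[[.581,-.0165,.085+.014],[.587,-.0165,.085+.014],[.587,-.0165,.085+.0135]]))
E
```

```text
240 [0 1 0] [59 54 46] [59, 59, 54, 51, 42, 54, 59, 59, 58, 61, 55, 60, 70, 68, 2, 7]
241 [31 28 25] [56 52 44] [61, 59, 55, 57, 53, 60, 59, 59, 54, 55, 56, 56, 65, 64, 0, 5]
242 [50 46 45] [47 43 37] [53, 51, 51, 49, 47, 49, 50, 47, 47, 46, 40, 35, 39, 34, 16, 11]
243 [42 39 36] [32 28 23] [33, 36, 29, 30, 34, 30, 30, 33, 30, 32, 25, 23, 15, 17, 0, 5]
244 [29 28 27] [3 3 4] [0, 0, 2, 0, 0, 0, 0, 0, 8, 0, 1, 2, 1, 0, 2, 6]
245 [39 34 33] [8 7 6] [20, 15, 21, 8, 10, 4, 7, 6, 17, 1, 7, 11, 9, 3, 8, 3]
246 [40 40 37] [3 3 1] [19, 19, 16, 11, 4, 0, 10, 5, 0, 4, 4, 10, 11, 1, 0, 10]
247 [42 40 37] [3 2 2] [0, 6, 11, 18, 14, 3, 11, 7, 1, 2, 18, 25, 5, 12, 4, 5]
248 [47 44 40] [18 19 16] [8, 4, 17, 33, 21, 13, 17, 12, 21, 21, 28, 27, 0, 9, 19, 0]
249 [48 44 41] [38 37 36] [18, 5, 24, 47, 40, 39, 39, 42, 36, 36, 37, 16, 12, 12, 15, 8]
250 [49 45 42] [30 28 30] [11, 5, 20, 43, 36, 43, 41, 35, 26, 29, 25, 22, 0, 9, 7, 6]
251 [46 44 40] [5 5 2] [6, 2, 3, 21, 5, 20, 22, 7, 3, 5, 12, 20, 7, 0, 9, 5]
252 [43 40 38] [3 2 1] [5, 10, 5, 5, 1, 1, 4, 1, 2, 7, 12, 16, 5, 3, 3, 7]
253 [64 60 55] [4 2 6] 
[... 1379 characters left out ...]
, 58, 52, 63, 69, 73]
269 [115  84  29] [67 47 14] [94, 99, 90, 48, 39, 54, 64, 69, 69, 63, 60, 51, 53, 77, 79, 78]
270 [113  84  29] [67 47 16] [68, 71, 68, 58, 46, 53, 63, 68, 70, 62, 57, 50, 64, 80, 79, 80]
271 [113  83  26] [66 49 14] [111, 112, 113, 102, 59, 51, 64, 69, 67, 63, 56, 54, 73, 76, 77, 77]
272 [114  82  27] [66 45 14] [102, 101, 105, 97, 59, 53, 64, 69, 65, 63, 54, 60, 79, 75, 76, 77]
273 [113  83  27] [62 43 12] [74, 72, 75, 68, 52, 48, 57, 63, 62, 60, 55, 52, 69, 78, 79, 78]
[ 0.53508386 -0.01501955  0.08530022] [-18.75975876   1.41765617   7.22854751] [0.19651305 3.41081694 0.05225948]
[[311.64561091 263.15720204]
 [311.79090013 265.13285586]
 [311.79515331 265.22416545]]
```

```bash

python3 -m creep '1 -.3 0 0 0 0 0;1 -.4 0 0 0 0 0;1 -.4 0 0 0 0 0'
```

```text
clock: 16.75
position: [0.5357, -0.015, 0.0844]
ee_rot: [-0.078, -3.122, -0.002]
force: [-26.5, 2.5, 11.8]
width: 0.166
gripper_force: 45.0
```

It's a hard stop with the collar on the mouth: grey collar rows 263-264, directly against brass from row 265. I'll draw it straight out.

```bash

python3 -m creep '1 .6 0 0 0 0 0;1 1 0 0 0 0 0;1 2 0 0 0 0 0;1 3 0 0 0 0 0;1 4 0 0 0 0 0'
python3 -m creep '1 1.5 0 0 0 0 0;1 3 0 0 0 0 0;1 5 0 0 0 0 0;1 7 0 0 0 0 0;1 7 0 0 0 0 0'
python3 - <<'E'
from h import *
np.set_printoptions(precision=4,suppress=True)
need(.4667,-.0112,.087,177)
T=vision.get_image('top');S=vision.get_image('scene');save('t10.png',T);save('s10.png',S)
for n in('t10','s10','t7','s7'):   # meter disc / pocket must not have moved
    h=cv2.cvtColor(cv2.imread(f'pics/{n}.png'),cv2.COLOR_BGR2HSV)
    m=((h[...,0]>98)&(h[...,0]<122)&(h[...,1]>120)&(h[...,2]>40)).astype(np.uint8)
    k,l,s,c=cv2.connectedComponentsWithStats(m);print(n,[c[j].round(1).tolist() for j in range(1,k) if 150<s[j,4]<900])
# window: ring outer/inner fit
ti=vision.camera_info('top');si=vision.camera_info('scene')
for n,i,box in(('t7',ti,(225,285,140,190)),('s7',si,(205,250,405,445))):
    h=cv2.cvtColor(cv2.imread(f'pics/{n}.png'),cv2.COLOR_BGR2HSV);r0,r1,c0,c1=box
    m=np.zeros(h.shape[:2],np.uint8);q=((h[...,0]>98)&(h[...,0]<122)&(h[...,1]>120)&(h[...,2]>40));m[r0:r1,c0:c1]=q[r0:r1,c0:c1]
    cs,hi=cv2.findContours(m,cv2.RETR_CCOMP,cv2.CHAIN_APPROX_NONE)
    for cc,hh in zip(cs,hi[0]):
        if hh[3]>=0 and len(cc)>20:
            e=cv2.fitEllipse(cc);print(n,'hole',e,plane(i,e[0],.04)); E=e
    if n=='t7':a=E[0]
    else: print(tri(ti,a,si,E[0]))
E
```

```text
clock: 17.38
position: [0.5047, -0.0134, 0.0867]
ee_rot: [0.078, 3.14, 0.0]
force: [1.5, 0.2, -5.1]
width: 0.169
gripper_force: 45.0
clock: 18.0
position: [0.4333, -0.0098, 0.0867]
ee_rot: [-0.078, -3.139, -0.001]
force: [0.0, -0.5, -0.3]
width: 0.17
gripper_force: 45.0
t 18.0 pos [ 0.4333 -0.0098  0.0867] F [ 0.  -0.5 -0.3] need cm [-3.34  0.03 -0.03] deg [ 0.03 -0.08  0.14] w 1.56
t10 [[223.4, 49.9], [310.8, 50.7], [397.6, 52.4], [320.2, 142.2], [520.7, 185.5], [165.4, 255.6], [503.3, 271.3]]
s10 [[87.3, 18.4], [158.9, 77.0], [423.5, 228.3], [144.8, 282.4], [311.7, 292.1], [409.4, 367.3], [327.2, 373.9], [244.0, 379.5]]
t7 [[223.4, 49.9], [310.8, 50.7], [397.7, 52.4], [320.3, 142.3], [517.3, 180.2], [165.5, 255.6]]
s7 [[87.3, 18.5], [149.1, 76.6], [423.6, 228.4], [144.8, 282.4], [311.6, 292.1], [409.5, 367.3], [327.2, 373.9], [244.0, 379.5]]
t7 hole ((163.54295349121094, 250.2663116455078), (24.58881378173828, 25.343351364135742), 46.30449676513672) [[0.4537 0.3224 0.04  ]]
s7 hole ((424.42572021484375, 228.46688842773438), (16.881101608276367, 20.211244583129883), 110.99359130859375) [[0.4578 0.3222 0.04  ]]
(array([0.4543, 0.324 , 0.0345]), np.float64(5.1749561689991755e-05))
```

```bash

python3 -m creep '1 1 0 -5 0 0 0;1 2 2 -10 0 0 0;1 2 8 -11.3 0 0 0;1 2 14 -11.3 0 0 0;1 2 20 -11.3 0 0 0'
python3 -c "
from h import *
need(.42,.25,.20,180)"
```

```text
clock: 18.73
position: [0.4263, 0.1932, 0.2005]
ee_rot: [0.079, 3.138, 0.002]
force: [1.7, 0.2, -1.2]
width: 0.172
gripper_force: 45.0
t 18.73 pos [0.4263 0.1932 0.2005] F [ 1.7  0.2 -1.2] need cm [0.92 5.65 0.06] deg [ 0.08  0.12 -2.89] w 1.58
```

```bash

python3 -m creep '1 .9 3 0 0 0 -2;1 .9 5.6 0 0 0 -2.9;1 .9 5.6 0 0 0 -2.9;1 .9 5.6 0 0 0 -2.9'
cat > win.py <<'E'
from h import *
import sys
n=sys.argv[1]
np.set_printoptions(precision=4,suppress=True)
W=vision.camera_info('wrist');im=vision.get_image('wrist');save(n+'.png',im);np.save(n+'.npy',W,allow_pickle=True)
h=cv2.cvtColor(im,cv2.COLOR_RGB2HSV)
m=((h[...,0]>98)&(h[...,0]<122)&(h[...,1]>120)&(h[...,2]>25)).astype(np.uint8)
print('exp',proj(W,[.4545,.3225,.04]))
cs,hi=cv2.findContours(m,cv2.RETR_CCOMP,cv2.CHAIN_APPROX_NONE)
for cc,hh in zip(cs,hi[0]):
    if len(cc)>50:
        e=cv2.fitEllipse(cc);print('hole' if hh[3]>=0 else 'outer',len(cc),cv2.boundingRect(cc),np.round(e[0],1),np.round(e[1],1),plane(W,e[0],.04))
E
python3 win.py w11; python3 -c "
from h import *
need(.42,.25,.20,180)"
```

```text
clock: 19.23
position: [0.4199, 0.2462, 0.1996]
ee_rot: [0.002, 3.141, -0.001]
force: [0.2, -0.4, -1.3]
width: 0.168
gripper_force: 45.0
exp [[407.9608 266.0887]]
outer 372 (363, 192, 91, 111) [409.  252.3] [ 83.6 110. ] [[0.4416 0.3225 0.04  ]]
hole 177 (378, 234, 66, 62) [410.5 264.4] [60.5 64.9] [[0.4529 0.3246 0.04  ]]
t 19.27 pos [0.4198 0.2459 0.1996] F [-0.5  0.3 -0.3] need cm [-0.02  0.41 -0.04] deg [-0.04  0.   -0.09] w 1.59
```

```bash
python3 -c "
from h import *
W=np.load('w11.npy',allow_pickle=True).item()
for n,p in(('top',(163.5,250.3)),('scene',(424.4,228.5))): print(tri(W,(410.5,264.4),vision.camera_info(n),p))
"
python3 -m creep '1 2 3 0 0 0 0;1 5 6.5 0 0 0 0;1 6.3 7.6 3 0 0 0;1 6.3 7.6 6 0 0 0;1 6.3 7.6 8 0 0 0'
python3 -c "
from h import *
need(.3568,.324,.102,180)"
```

```text
(array([0.45413753, 0.32458028, 0.03630197]), np.float64(0.0019517254510928834))
(array([0.45463195, 0.32477802, 0.03513655]), np.float64(0.0021532361412683523))
clock: 19.9
position: [0.3563, 0.322, 0.1187]
ee_rot: [-0.001, -3.141, 0.001]
force: [0.7, 0.2, -1.2]
width: 0.169
gripper_force: 45.0
t 19.9 pos [0.3563 0.322  0.1187] F [ 0.7  0.2 -1.2] need cm [-0.05  0.2   1.67] deg [-0.05 -0.02 -0.05] w 1.56
```

```bash

python3 -m creep '1 0 .2 1 0 0 0;1 0 .2 1.7 0 0 0;1 0 .2 1.7 0 0 0;1 0 .2 1.7 0 0 0'
python3 - <<'E'
from h import *
np.set_printoptions(precision=4,suppress=True)
need(.3568,.324,.102,180)
i=vision.camera_info('scene');S=vision.get_image('scene');save('s12.png',S);A=cv2.imread('pics/s10.png')[...,::-1]
e=proj(i,[[.4538,.324,.1],[.3568+.046,.324,.1]]);print(e)
d=np.abs(S.astype(int)-A).max(2)
c=int(e[0,0])
for r in range(180,228): print(r,''.join('%4d'%v for v in d[r,c-9:c+12]))
print('col0',c-9)
E
```

```text
clock: 20.4
position: [0.3565, 0.3254, 0.1032]
ee_rot: [-0.001, 3.141, 0.001]
force: [0.3, 0.1, -1.7]
width: 0.169
gripper_force: 45.0
t 20.4 pos [0.3565 0.3254 0.1032] F [ 0.3  0.1 -1.7] need cm [-0.03 -0.14  0.12] deg [0.04 0.04 0.02] w 1.56
[[428.6271 215.6036]
 [425.1126 201.2052]]
180  105 110  97 108 109  85  29  16  30  92  90 111 115 106 102 110 117 108 106 110 102
181  109 117 105 106 115 117  70  42 104  88  95  98 108 111 110 108 113 111 102 102 111
182  115 112 110 110 101 108 118 111 100  91  91  92  86  96 101 114 107 111 116 118 111
183  105 111 105 108 115 107  98  75  62  73  78  75  87  95 104 100 109 108 110 106 105
184  108 112 111 112 108 114 106  92  81  99  99  90  92 111 116 109 114 110 117 108  97
185  110 115 119 113 115 108 109 119 115  97  69  71  84  96 115 100 108 114 111 115 114
186  111 110 113 112 104 109 115 116 117  90  69  69  77 114 120 114 116 118 116 116 118
187  108 116 113 111 103 117 113 116 115  91  73  68  80  95  89  80  82  63  50  56  51
188   98  92 114 110 114 115 111 113 100  77  73  72  80  62  12  21  10  10  10   7   8
189   71  65
[... 2767 characters left out ...]
  41  29  30  30  28  36  34  36  35  46  42  48  48  45  46  46  44
221   33  21  18   6  12   9   3   9  30  28  32  32  36  38  45  42  47  43  46  48  44
222    2   7   3   1  12   7   1   5  12   0  10  22  30  38  40  41  45  44  51  43  44
223    7   3  11   1   2   5   5   7   4   4   0  14  23  36  37  34  39  45  42  44  42
224    2   6   4   3   5   3   2   1   5   2   5   2   6  18  34  36  41  45  49  43  43
225    4   3   2   3   2   1   2   1   3   3   2   4   7   3  22  39  32  35  45  44  48
226    7   2   7   2   7   1   3   3   4   4   2   2   2   4  20  37  37  36  39  45  44
227    7   3   1   1   2   5   5   1   4   3   2   2  10   9  13  32  32  38  38  48  43
col0 419
```

```bash

python3 -m creep '1 0 -.1 .1 0 0 0;1 0 -.1 .1 0 0 0;1 0 -.1 .1 0 0 0;1 0 -.1 .1 0 0 0;1 0 -.1 .1 0 0 0'
python3 -c "
from h import *
need(.3568,.324,.102,180)
print(abs(telemetry.observe()['dq']).max())
print(job.sign_off())"
```

```text
clock: 21.08
position: [0.3562, 0.3242, 0.1016]
ee_rot: [0.001, -3.142, 0.0]
force: [0.1, 0.2, -1.6]
width: 0.172
gripper_force: 45.0
t 21.07 pos [0.3562 0.3242 0.1016] F [ 0.1  0.2 -1.6] need cm [-0.06 -0.02 -0.04] deg [-0.   -0.    0.04] w 1.58
0.001125172587366866
the job is handed in; nothing more can be done
None
```

The job is handed in at 21 s: carriage at its stop, probe inserted to its collar and drawn right out, then held level and still about 60 mm above the window's centre. I viewed 12 pictures, two over the limit of 10.

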